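Fish the lunch-tin clasp out of the drain trough

ROBOT

A 6-joint arm with a two-finger parallel gripper is mounted at the origin on the work surface. World frame = base frame: x ahead of the robot, y to its left, z up, the work surface at z = 0. Lengths are in m, angles in rad, forces in N, time in s.
With the tool pointing down it reaches from about 0.375 to 0.9 m from the base axis. Payload 3.1 kg.
Tool frame: the origin (TCP) lies on the centre line of the jaws, within the pads' length; the fingertips stand 25 mm ahead of it and the grasp point (between the pads) lies 6 mm ahead of it (manip.tips_ahead is the distance from the TCP to the fingertips, in m); z points along the fingers, y is the direction in which the jaws open and shut (so a half turn about z gives the same grasp; the last joint's range is limited). The gripper opens to 85 mm and grips with 20 to 120 N. Pads are 22 mm wide; open, the fingers measure 114 mm over their backs; the gripper's body (76 mm by 85 mm) begins 54 mm behind the grasp point. The pads swing forward as they close: fully open they stand 13 mm farther back than shut.
Start: joints at [0.97, 0.527, 1.433, -0, 1.181, -0.178], TCP at [0.256, 0.57, 0.256] pointing down, gripper open.
Joint ranges: [-3.08, 3.08], [-0.75, 2.2], [0.22, 2.44], [-1.43, 4.57], [0, 2.65], [-2.85, 2.85]. Speed limits (rad/s): [2.79, 2.79, 3.14, 3.14, 3.14, 3.14].

INTERFACE

Orientations are given as a unit quaternion [x, y, z, w].
In Python, from station import manip gives the robot as it stands.
- The arm moves only by the tool play_rows, never from a script. Its argument "steps" is a list that holds one entry, the list of rows, each a list of 6 numbers: the shift along the tool's x, y, z in m, then the turn, a rotation vector about the tool's x, y, z in degrees. In form: [[[x, y, z, rx, ry, rz], ...]]. A call has 1 to 10 rows; each row shifts and turns the commanded pose from where the row before left it, along the tool's axes as they then stand; what a row does not reach is not made up. A row lasts 1/8 s, in which the tool goes at most 62.5 mm and 10.7 degrees, less where a joint would pass 70% of its speed; a pose out of reach is approached as far as the arm can. A call is refused whole if a number of a shift passes 0.0625 or a number of a turn 10.7, either way. A call with a gripper value outside its range is refused whole. "fingers" is the opening, from 0 (shut) to 1 (fully open), set as the call begins (left out, the last holds). The fingers move at their own pace and stop on an object; "squeeze" is the grip in N (left out, the last holds). Time passes only in rows, so rows that do not move let the fingers close. It gives the time, the measured TCP pose, the force and the opening at its end, in the units of the state.
- manip.sense(): the state, without advancing time (a new reading comes with each control period).
- manip.snapshot(name): name is "scene" or "side" or "wrist"; returns a dict with "img" (420x560x3 uint8, red, green, blue), "K" (3x3 intrinsics, pixels), "k1" (the pictures are not rectified: a ray, as slopes to the right and down, at radius r is drawn at 1 + k1 r^2 times it, then the intrinsics apply), "world_from_camera" (4x4, takes a point from camera to world coordinates). Camera axes: x right, y down, z forward; pixel columns grow to the right and rows downward; lengths in m; the calibration is good to about 2 mm. A picture is of the moment at which its call begins. There is no depth.
- manip.sign_off(): hands the job in, once; it reports no verdict.
Trained networks look in a picture, given as the dict that the camera call returned (one of the last four; its "shot" number tells which), for a name from the list of things; names that differ only in an ending like _2 or _b are one class to them, and where a whole thing is asked for, a point or a joint stands for the part that bears it (a point fixed in the world has none). Each returns a list of dicts, best first, with "score" (0 to 1); they miss things now and then, are a little off and sometimes report something else, mostly with a low value. They report only what shows in the picture. A call takes as long as a camera call.
- manip.regions_of(label, picture): "pixels" (420x560 bool, what is visible of it) and "rect" ([left, top, right, bottom] in pixels, round what is visible of it).
- manip.pinpoint(label, picture): "point" ([column, row] in pixels: a listed point, or the origin of a listed thing).
The state is a dict: "t": time; "q": joint angles; "qd": joint speeds; "tau": joint torques, N m; "tcp_pos": TCP position; "tool_rot": TCP orientation; "force": force on the tool from outside, world axes, zero at the start; "ft_torque": the same for the moment, N m; "finger_gap": opening from 0.0 (shut) to 1.0 (fully open).
Only numpy, scipy, OpenCV 4.12 (cv2) and the standard library are available. Lean on these libraries where they do the work, as an engineer would, in place of code of your own. Each camera call takes 0.05 s, during which the arm holds its last target.

TASK

The steel clasp of the lunch tin has slipped into the narrow covered drain trough and snags on a lump of old mortar inside. Take the hooked pick from its pot, catch the clasp's loop with it and draw the clasp out through the open mouth until all of it lies flat and free on the counter, then stand the pick back in its pot. Use only the pick on the clasp, never the fingers, pull gently (about 10 N at most, or the loop bends) easing it sideways around the lump where it snags, and leave the other things as they stand.

Things in the scene. Friction and masses are not known exactly. Their poses are not given: they have to be found in the camera images.
- trough: Fixed raw-concrete drain trough, 177 long, 80 wide, 36 high. Origin: on the counter at the middle of its open mouth; x points from the mouth inward along the trough, y across, z up. The channel inside is 155 deep (far end closed), 36 wide (y -18 to 18), 25 high; its floor is the counter.
- slit (a point): Mouth end of the slit in the trough's 11 thick cover, on the cover's top, 36 above the trough's origin. The slit is 19 wide (trough y -9.5 to 9.5), 155 long, open at the mouth.
- snag (a point): Not the lump itself but the middle of the stretch where it may be: on the middle line, 42.5 inside the mouth. One side wall has a square mortar lump, 15 long, middle 30 to 55 inside the mouth, sticking out 12 over the full height (face 6 from the middle line); the other only a 1.5 smear. Which side is not measured: feel or look. With the pick 6 off the middle, away from the lump, the clasp passes.
- clasp: The lunch tin's loose steel clasp, about 60 g, flat in the trough, loop end towards the mouth: a plate 55 long (x -2 to 53), 18.5 wide, 4 thick, with a loop standing across its front end. Origin: on the underside, below the middle of the loop; x points from the loop along the plate (at first into the trough), z up.
- loop (a point): Middle of the opening of the clasp's loop, 10 above the clasp's underside. The opening is 9.5 wide (y) and runs from 4 to 16 above the underside; the bars are 4 thick in x; over all the loop is 18.5 wide and 20 high.
- tail (a point): Middle of the clasp's other end, 53 from the loop, on the underside.
- pick: Hooked pick, loose, 90 g, upright, 117 high. Origin: its bottom end, on the shaft axis; z up along the shaft. The 5 thick round shaft runs up to a round plug (27 diameter, 54 to 66 up), a flange (46 diameter, 66 to 71 up) and a square wooden handle 18 x 18 (71 to 117 up, sides along x and y).
- toe (a point): End of the pick's toe: a 6 x 6 bar at the bottom (0 to 6 up) that points along the pick's -x and ends 11 from the shaft axis. To hook: lower it over the plate behind the loop (the loop's +x side), toe towards the opening, just above the plate; then draw along the clasp's -x: the toe passes through the opening and the shaft pulls the top bar.
- handle (a point): Middle of the pick's handle, where to grip it, 96 above its origin.
- holder: Fixed plain aluminium pot, 44 outer diameter, 34 inner, 72 high, open at the top, on a 72 wide saucer 4 high. Origin: centre of its underside. In place, the pick's plug is in the pot and its flange lies on the rim, so that the pick's origin is 6 above the pot's origin.
- lunch_tin: Bystander: two-tier steel lunch tin, 128 diameter, 121 high over its wire bail. Origin: centre of underside.
- bottle: Bystander: glass bottle with twist cap, 68 diameter, 210 high. Origin: centre of underside.
- dish_brush: Bystander: plastic dish brush lying flat, 220 long, 29 high. Origin: on the counter, near the middle.
- teapot: Bystander: white ceramic teapot, 144 diameter without spout and handle, 124 high. Origin: centre of underside.
- tablespoon: Bystander: steel tablespoon lying flat, 200 long. Origin: on the counter, near the middle.
- mug: Bystander: ceramic mug, 76 diameter, 85 high. Origin: centre of underside.

How it is judged:
By the outcome, as a careful person would: the job done as asked, in the order asked, and still so for the second after the job is handed in, with the robot touching nothing.
It also fails if it takes over 64 s, if anything falls off the work surface, if the arm or the gripper's body presses on something with over 40 N, if the wrist force passes 120 N, or if a joint passes its speed limit or range.

## Working session

There is one attempt and no reset: what is moved stays moved. The work goes in short steps, Python scripts to look and compute and a tool call to move; the robot and the scene stay as the last step left them, time stands still between calls to the robot, and variables do not carry over. Pictures are saved under pics/ and viewed, and the job is handed in when it is done.

Besides the shell and the picture viewer there is one more tool, called in YAML: its name, and indented under it one key for each argument. play_rows: Moves the arm, as the interface text tells. Its arguments: {"type":"object","properties":{"steps":{"type":"array"},"fingers":{"type":"number"},"squeeze":{"type":"number"}},"required":["steps"]}

```bash
ls; mkdir -p pics
cat > h.py <<'E'
import numpy as np, cv2
from station import manip
from scipy.spatial.transform import Rotation as R
def snap(n,fn=None):
    p=manip.snapshot(n)
    if fn: cv2.imwrite('pics/'+fn,p['img'][:,:,::-1])
    return p
def ray(p,uv):
    K=np.array(p['K']);k1=p['k1']
    d=np.array([(uv[0]-K[0,2])/K[0,0],(uv[1]-K[1,2])/K[1,1]])
    s=d.copy()
    for _ in range(30): s=d/(1+k1*(s@s))
    T=np.array(p['world_from_camera'])
    v=T[:3,:3]@np.array([s[0],s[1],1.]);return T[:3,3],v/np.linalg.norm(v)
def atz(p,uv,z):
    o,v=ray(p,uv);return o+v*(z-o[2])/v[2]
def proj(p,X):
    T=np.array(p['world_from_camera']);K=np.array(p['K'])
    c=T[:3,:3].T@(np.array(X)-T[:3,3]);s=c[:2]/c[2];s=s*(1+p['k1']*(s@s))
    return np.array([K[0,0]*s[0]+K[0,2],K[1,1]*s[1]+K[1,2]])
def tri(obs):
    A=np.zeros((3,3));b=np.zeros(3)
    for p,uv in obs:
        o,v=ray(p,uv);M=np.eye(3)-np.outer(v,v);A+=M;b+=M@o
    x=np.linalg.solve(A,b)
    return x,[np.linalg.norm((np.eye(3)-np.outer(ray(p,uv)[1],ray(p,uv)[1]))@(x-ray(p,uv)[0])) for p,uv in obs]
E
python3 - <<'E'
from h import *
np.set_printoptions(precision=4,suppress=True)
P={n:snap(n,n+'0.png') for n in ['scene','side','wrist']}
for n,p in P.items():
    print(n,np.array(p['world_from_camera'])[:3,3],p['K'][0][0],p['k1'])
    for l in ['trough','slit','snag','clasp','loop','tail','pick','toe','handle','holder']:
        r=manip.pinpoint(l,p)
        print(l,[(np.round(q['point'],1).tolist(),round(q['score'],2)) for q in r[:2]])
s=manip.sense();print(s['t'],s['tcp_pos'],s['tool_rot'],s['force'])
E
```

```text
pics
scene [ 1.144  -0.4029  0.5656] 382.3166069867748 0.014359154245948746
trough [([277.0, 256.2], 0.9)]
slit [([278.6, 246.0], 0.93)]
snag [([287.6, 268.3], 0.98)]
clasp [([294.5, 274.8], 0.37)]
loop [([295.2, 272.9], 0.46)]
tail []
pick []
toe [([185.7, 285.1], 0.64)]
handle [([183.9, 245.5], 0.67)]
holder [([183.5, 284.2], 0.85), ([389.6, 223.1], 0.64)]
side [ 0.283  -0.6146  0.7522] 401.17360798793567 -0.07585720172961054
trough [([279.3, 232.6], 0.79), ([314.7, 386.8], 0.66)]
slit [([278.9, 220.4], 0.94)]
snag [([299.7, 227.8], 0.96), ([248.1, 152.7], 0.64)]
clasp [([277.4, 141.1], 0.28)]
loop []
tail [([279.1, 219.3], 0.31)]
pick [([308.6, 306.1], 0.8), ([279.3, 231.5], 0.43)]
toe []
handle [([312.2, 278.3], 0.77), ([379.0, 261.5], 0.72)]
holder [([310.8, 308.3], 0.67)]
wrist [0.1933 0.5978 0.3727] 345.61813640815694 -0.004802224533272951
trough []
slit []
snag []
clasp []
loop []
tail []
pick []
toe []
handle []
holder []
1.65 [0.2564 0.5699 0.2563] [ 0.2098  0.9777 -0.      0.    ] [-0.48   -0.8341  0.7091]
```

View pics/scene0.png

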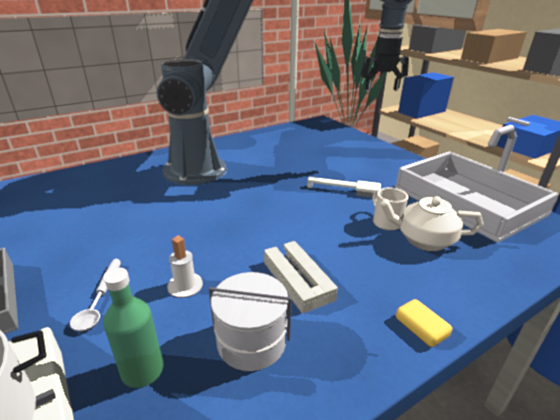

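View pics/side0.png

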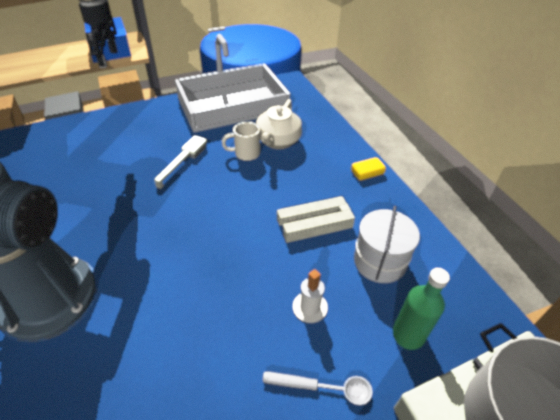

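Run:
```python
import cv2
a=cv2.imread('pics/scene0.png')[200:330,130:360];cv2.imwrite('pics/sc0.png',cv2.resize(a,None,fx=3.4,fy=3.4,interpolation=2))
a=cv2.imread('pics/side0.png')[190:330,240:400];cv2.imwrite('pics/sd0.png',cv2.resize(a,None,fx=4,fy=4,interpolation=2))
```

```text
(no output)
```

View pics/sc0.png

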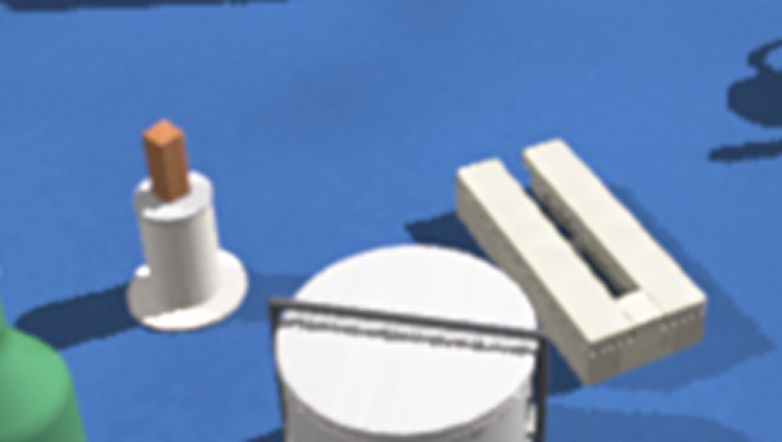

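View pics/sd0.png

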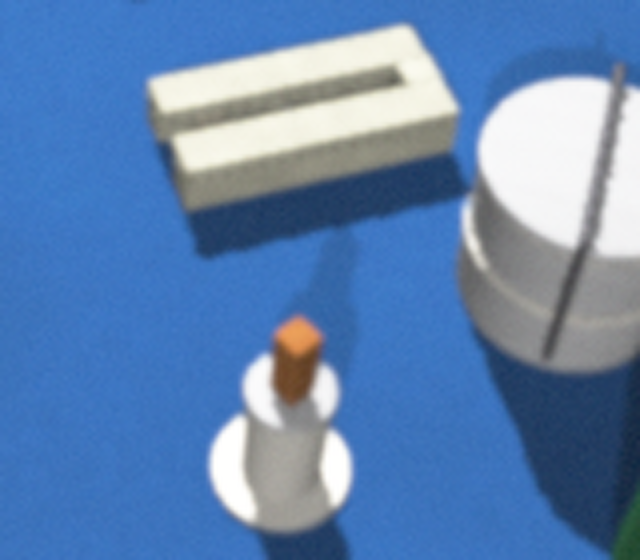

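```bash
cat > tr.py <<'E'
from h import *
from scipy.optimize import least_squares
np.set_printoptions(precision=4,suppress=True)
P={n:snap(n) for n in ['scene','side']}
obs=[('scene',(0,.04,.036),(264.4,250.6)),('scene',(0,-.04,.036),(294.7,241.2)),('scene',(.177,-.04,.036),(337.6,288.2)),('scene',(.177,.04,.036),(303.5,301.5)),
('side',(0,.04,.036),(0,0)),]
E
python3 - <<'E'
from tr import *
# determine handedness: print world of corners at z=.036
for uv in [(264.4,250.6),(294.7,241.2),(337.6,288.2),(303.5,301.5)]: print(atz(P['scene'],uv,.036))
print()
for uv in [(277.5,210.8),(284.5,232),(354.5,217.5),(341.3,196.8)]: print(atz(P['side'],uv,.036))
print('slit',atz(P['scene'],(278.6,246),.036),atz(P['side'],(278.9,220.4),.036))
print('origin',atz(P['scene'],(277,256.2),0),atz(P['side'],(279.3,232.6),0))
print('snag',atz(P['scene'],(287.6,268.3),0),atz(P['side'],(299.7,227.8),0))
print('handle',tri([(P['scene'],(183.9,245.5)),(P['side'],(312.2,278.3))]))
print('holder',tri([(P['scene'],(183.5,284.2)),(P['side'],(310.8,308.3))]))
print(atz(P['scene'],(183.5,284.2),0),atz(P['side'],(310.8,308.3),0))
E
```

```text
[ 0.5504 -0.0546  0.036 ]
[0.5574 0.0238 0.036 ]
[0.7328 0.0059 0.036 ]
[ 0.7261 -0.073   0.036 ]

[0.556  0.0209 0.036 ]
[ 0.5448 -0.0496  0.036 ]
[ 0.7232 -0.0706  0.036 ]
[0.7284 0.0062 0.036 ]
slit [ 0.553  -0.0182  0.036 ] [ 0.5468 -0.0103  0.036 ]
origin [ 0.5445 -0.0169  0.    ] [ 0.5452 -0.0182  0.    ]
snag [ 0.5943 -0.0201  0.    ] [ 0.5988 -0.0226  0.    ]
handle (array([ 0.5242, -0.2282,  0.1011]), [np.float64(0.002149727737542589), np.float64(0.0021497277375426426)])
holder (array([ 0.5239, -0.2404,  0.0046]), [np.float64(0.0006567160353330007), np.float64(0.0006567160353330383)])
[ 0.5184 -0.2384  0.    ] [ 0.5254 -0.2388  0.    ]
```

```bash
cat >> h.py <<'E'
def plan(target,Rt,n=None,start=None,Rs=None):
    s=manip.sense() if start is None else None
    p0=np.array(s['tcp_pos']) if start is None else np.array(start)
    R0=R.from_quat(s['tool_rot']) if Rs is None else Rs
    d=np.array(target)-p0; rv=(R0.inv()*Rt).as_rotvec(degrees=True)
    m=max(np.abs(R0.inv().apply(d)).max()/.062,np.linalg.norm(rv)/10.6)
    n=n or int(np.ceil(m))
    print('rows',n,'total rot',rv.round(2))
    Rc=R0;out=[]
    for i in range(n):
        st=Rc.inv().apply(d/n)
        out.append([round(x,4) for x in st]+[round(x,2) for x in rv/n]); Rc=Rc*R.from_rotvec(rv/n,degrees=True)
    for o in out: print(o)
def down(yawx): # tool z down, tool x axis at world yaw (deg)
    a=np.radians(yawx); x=np.array([np.cos(a),np.sin(a),0]); z=np.array([0,0,-1.]); return R.from_matrix(np.c_[x,np.cross(z,x),z])
E
python3 - <<'E'
from h import *
np.set_printoptions(precision=3,suppress=True)
p=snap('wrist'); s=manip.sense()
Rt=R.from_quat(s['tool_rot']).as_matrix();W=np.array(p['world_from_camera'])
print(Rt);print(Rt.T@W[:3,:3]); print(Rt.T@(W[:3,3]-s['tcp_pos']))
# holder wall
plan((0.60,-0.10,0.33),down(180-5.8))
E
```

```text
[[-0.912  0.41  -0.   ]
 [ 0.41   0.912 -0.   ]
 [-0.    -0.    -1.   ]]
[[ 0.001 -0.961 -0.275]
 [ 1.     0.001 -0.001]
 [ 0.001 -0.275  0.961]]
[ 0.069 -0.    -0.117]
rows 10 total rot [ -0.     0.   -18.42]
[np.float64(-0.0588), np.float64(-0.047), np.float64(-0.0074), np.float64(-0.0), np.float64(0.0), np.float64(-1.84)]
[np.float64(-0.0573), np.float64(-0.0489), np.float64(-0.0074), np.float64(-0.0), np.float64(0.0), np.float64(-1.84)]
[np.float64(-0.0557), np.float64(-0.0507), np.float64(-0.0074), np.float64(-0.0), np.float64(0.0), np.float64(-1.84)]
[np.float64(-0.054), np.float64(-0.0524), np.float64(-0.0074), np.float64(-0.0), np.float64(0.0), np.float64(-1.84)]
[np.float64(-0.0523), np.float64(-0.0542), np.float64(-0.0074), np.float64(-0.0), np.float64(0.0), np.float64(-1.84)]
[np.float64(-0.0505), np.float64(-0.0558), np.float64(-0.0074), np.float64(-0.0), np.float64(0.0), np.float64(-1.84)]
[np.float64(-0.0487), np.float64(-0.0574), np.float64(-0.0074), np.float64(-0.0), np.float64(0.0), np.float64(-1.84)]
[np.float64(-0.0468), np.float64(-0.0589), np.float64(-0.0074), np.float64(-0.0), np.float64(0.0), np.float64(-1.84)]
[np.float64(-0.0449), np.float64(-0.0604), np.float64(-0.0074), np.float64(-0.0), np.float64(0.0), np.float64(-1.84)]
[np.float64(-0.043), np.float64(-0.0618), np.float64(-0.0074), np.float64(-0.0), np.float64(0.0), np.float64(-1.84)]
```

play_rows:
  steps:
    - [[-0.053, -0.0405, 0, 0, 0, -1.84], [-0.052, -0.042, 0, 0, 0, -1.84], [-0.05, -0.0437, 0, 0, 0, -1.84], [-0.049, -0.0455, 0, 0, 0, -1.84], [-0.048, -0.047, 0, 0, 0, -1.84], [-0.046, -0.048, 0, 0, 0, -1.84], [-0.044, -0.05, 0, 0, 0, -1.84], [-0.043, -0.051, 0, 0, 0, -1.84], [-0.041, -0.052, 0, 0, 0, -1.84], [-0.039, -0.054, 0, 0, 0, -1.84]]

```text
t: 3.05
tcp_pos: [0.5558, 0.0188, 0.2566]
tool_rot: [0.05, 0.999, 0.0, 0.0]
force: [0.4, 1.4, 0.4]
finger_gap: 1.002
```

Run:
```python
from h import *
np.set_printoptions(precision=4,suppress=True)
s=manip.sense();print(s['t'],s['tcp_pos'],s['tool_rot'],s['force'])
p=snap('wrist','w1.png')
a=p['img'][:,:,::-1]; 
for l in ['slit','loop','snag']:
  print(l,[(np.round(q['point'],1).tolist(),round(q['score'],2)) for q in manip.pinpoint(l,p)[:2]])
print(np.array(p['world_from_camera']).tolist(),p['K'].tolist() if hasattr(p['K'],'tolist') else p['K'])
```

```text
3.05 [0.5558 0.0188 0.2566] [0.0504 0.9987 0.0001 0.0004] [0.408  1.374  0.4291]
slit [([241.9, 178.3], 0.68)]
loop [([246.9, 244.6], 0.6)]
snag [([246.5, 205.8], 0.63), ([544.3, 161.9], 0.3)]
[[0.09990752610626263, 0.9565240117039548, 0.2740078489041831, 0.4869399766672411], [0.9949962841523454, -0.09578469739810735, -0.028419821733722785, 0.025332392054564747], [-0.0009384830046582556, 0.275476145570037, -0.9613074495038123, 0.3738038675501637], [0.0, 0.0, 0.0, 1.0]] [[345.61813640815694, 0.0, 275.7053186273018], [0.0, 345.61813640815694, 203.3983688864955], [0.0, 0.0, 1.0]]
```

View pics/w1.png

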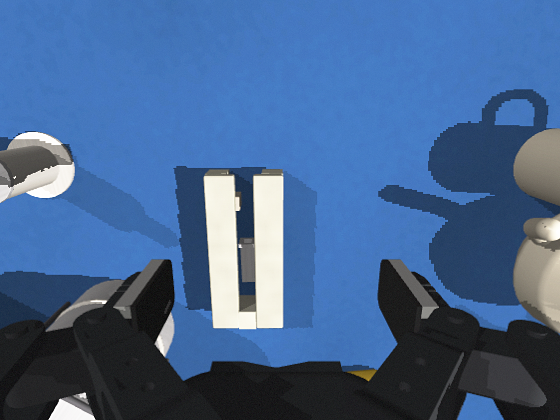

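Run:
```python
import cv2
a=cv2.imread('pics/w1.png')[160:340,190:300];cv2.imwrite('pics/w1z.png',cv2.resize(a,None,fx=3.3*1,fy=3.3,interpolation=2))
a=cv2.imread('pics/w1.png')[160:260,190:300];cv2.imwrite('pics/w1y.png',cv2.resize(a,None,fx=6,fy=6,interpolation=2))
```

```text
(no output)
```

View pics/w1z.png

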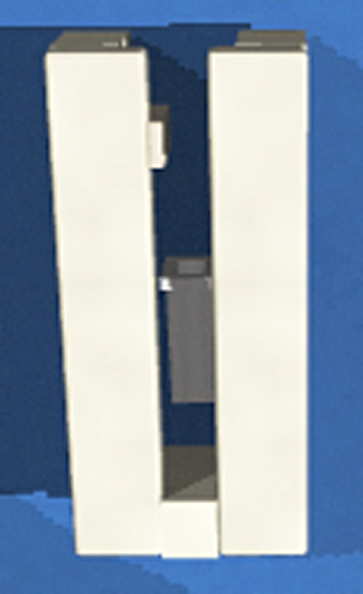

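View pics/w1y.png

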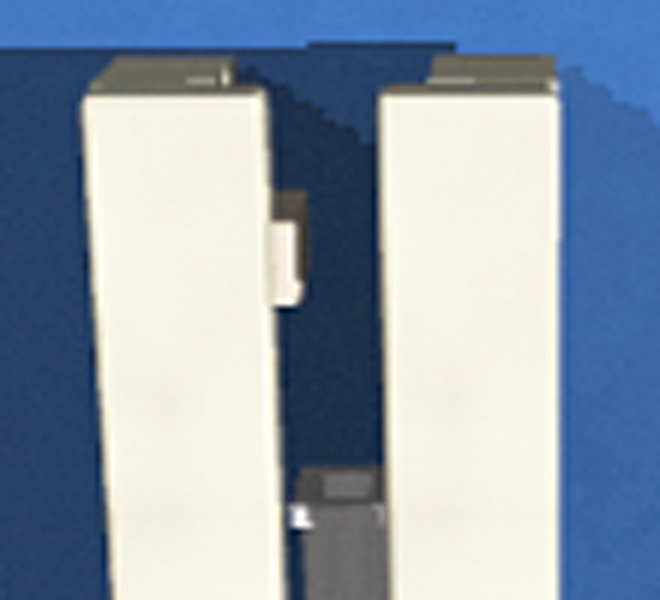

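```bash
cat > w1.py <<'E'
from h import *
from scipy.optimize import least_squares
np.set_printoptions(precision=4,suppress=True)
w1=dict(world_from_camera=np.array([[0.09990752610626263, 0.9565240117039548, 0.2740078489041831, 0.4869399766672411], [0.9949962841523454, -0.09578469739810735, -0.028419821733722785, 0.025332392054564747], [-0.0009384830046582556, 0.275476145570037, -0.9613074495038123, 0.3738038675501637], [0.0, 0.0, 0.0, 1.0]]),K=np.array([[345.61813640815694, 0.0, 275.7053186273018], [0.0, 345.61813640815694, 203.3983688864955], [0.0, 0.0, 1.0]]),k1=-0.004802224533272951)
q=lambda c,r,s=3.3:(c/s+190-.5+.5/s,r/s+160-.5+.5/s)
L=[((46,52),(0,-40)),((144,52),(0,-9.5)),((210,52),(0,9.5)),((308,52),(0,40)),((77,555),(177,-40)),((307,555),(177,40)),((163,500),(155,-9.5)),((219,500),(155,9.5))]
def f(v):
    c,s=np.cos(v[2]),np.sin(v[2])
    return np.concatenate([atz(w1,q(*a),.036)[:2]-[v[0]+(c*b[0]-s*b[1])/1e3,v[1]+(s*b[0]+c*b[1])/1e3] for a,b in L])
r=least_squares(f,[.55,-.016,-.1]); V=r.x
def T(X):
    c,s=np.cos(V[2]),np.sin(V[2]); d=X[:2]-V[:2]; return 1e3*np.array([c*d[0]+s*d[1],-s*d[0]+c*d[1]])
def W(x,y):
    c,s=np.cos(V[2]),np.sin(V[2]); return V[:2]+np.array([c*x-s*y,s*x+c*y])/1e3
if __name__=='__main__':
    print(V,np.degrees(V[2]));print((r.fun.reshape(-1,2)*1e3).round(1).tolist())
    g=lambda c,r_,z:T(atz(w1,q(c,r_,6),z)).round(1)
    print('lump top front?',g(300,222,.025),g(300,304,.025),'bottom',g(306,192,0),g(300,304,0))
    print('loop bottom front',g(305,466,0),'top front',g(293,503,.02),'top back',g(293,526,.02))
    print('opening L R at z4',g(322,475,.004),g(370,475,.004),'z16',g(322,498,.016),g(370,498,.016))
    h=lambda c,r_,z:T(atz(w1,q(c,r_),z)).round(1)
    print('plate left edge', h(168,320,.004),h(173,400,.004),'tail',h(195,402,.004))
E
python3 w1.py
```

```text
[ 0.5507 -0.0137 -0.0965] -5.528731074007075
[[0.4, 0.5], [0.4, -0.5], [0.6, 0.4], [0.6, -0.6], [-0.7, 0.4], [-0.6, -0.5], [-0.3, 0.2], [-0.3, 0.2]]
lump top front? [25.2 -5.6] [40.1 -6.1] bottom [26.  -7.1] [47.8 -8.9]
loop bottom front [80.5 -9. ] top front [79.9 -9.2] top back [84.4 -9.3]
opening L R at z4 [80.8 -5.4] [80.8  3.8] z16 [80.5 -4.3] [80.6  4.7]
plate left edge [103.1  -9.1] [134.5  -8.3] tail [135.3  -0.4]
```

Run:
```python
from h import *
np.set_printoptions(precision=4,suppress=True)
P={n:snap(n) for n in ['scene','side']}
for l in ['lunch_tin','bottle','mug','teapot','tablespoon','dish_brush']:
  o=[]
  for n in P:
    r=manip.pinpoint(l,P[n])
    if r: print(l,n,r[0]['point'],round(r[0]['score'],2),atz(P[n],r[0]['point'],0.0))
plan((0.57,-0.225,0.26),down(180-5.5))
```

```text
lunch_tin scene [249.9, 338.2] 0.7 [ 0.7203 -0.188   0.    ]
lunch_tin side [376.6, 261.0] 0.59 [ 0.7231 -0.1849  0.    ]
bottle scene [141.9, 372.2] 0.84 [ 0.685  -0.3741  0.    ]
bottle side [405.9, 333.8] 0.68 [ 0.6797 -0.3673  0.    ]
mug scene [390.5, 222.2] 0.7 [0.5838 0.3209 0.    ]
mug side [249.6, 152.2] 0.87 [0.5856 0.3131 0.    ]
teapot scene [423.4, 241.3] 0.83 [0.6891 0.3253 0.    ]
teapot side [278.3, 144.1] 0.77 [0.6826 0.319  0.    ]
tablespoon scene [100.7, 293.8] 0.69 [ 0.4543 -0.3934  0.    ]
tablespoon side [313.1, 387.5] 0.58 [ 0.4573 -0.3908  0.    ]
dish_brush scene [351.1, 190.3] 0.74 [0.3918 0.3523 0.    ]
dish_brush side [187.4, 162.6] 0.59 [0.3983 0.334  0.    ]
rows 4 total rot [-0.    0.   -0.31]
[np.float64(-0.01), np.float64(-0.0608), np.float64(-0.0009), np.float64(-0.0), np.float64(0.0), np.float64(-0.08)]
[np.float64(-0.0099), np.float64(-0.0608), np.float64(-0.0009), np.float64(-0.0), np.float64(0.0), np.float64(-0.08)]
[np.float64(-0.0098), np.float64(-0.0608), np.float64(-0.0009), np.float64(-0.0), np.float64(0.0), np.float64(-0.08)]
[np.float64(-0.0098), np.float64(-0.0608), np.float64(-0.0009), np.float64(-0.0), np.float64(0.0), np.float64(-0.08)]
```

play_rows:
  steps:
    - [[-0.01, -0.061, -0.001, 0, 0, 0], [-0.01, -0.061, -0.001, 0, 0, 0], [-0.01, -0.061, -0.001, 0, 0, 0], [-0.01, -0.061, -0.001, 0, 0, 0], [0, 0, 0, 0, 0, 0]]

```text
t: 4.58
tcp_pos: [0.5702, -0.2313, 0.2603]
tool_rot: [0.054, 0.999, -0.001, 0.001]
force: [-0.3, -0.5, 0.2]
finger_gap: 0.999
```

Run:
```python
from h import *
import pickle
np.set_printoptions(precision=4,suppress=True)
s=manip.sense();print(s['t'],s['tcp_pos'],s['tool_rot'],s['force'],s['q'])
p=snap('wrist','w2.png'); pickle.dump(p,open('w2.pkl','wb'))
a=p['img'][:,:,::-1]
c=proj(p,(.5235,-.2375,.1)).round();print(c); x,y=int(c[0]),int(c[1]); x0,y0=max(0,x-70),max(0,y-70)
cv2.imwrite('pics/w2z.png',cv2.resize(a[y0:y+70,x0:x+70],None,fx=4,fy=4,interpolation=2));print(x0,y0)
```

```text
4.575 [ 0.5702 -0.2313  0.2603] [ 0.0538  0.9985 -0.0011  0.001 ] [-0.3079 -0.4938  0.2008] [-0.5663  0.5091  1.4554 -0.0011  1.1743 -2.029 ]
[263. 135.]
193 65
```

View pics/w2z.png

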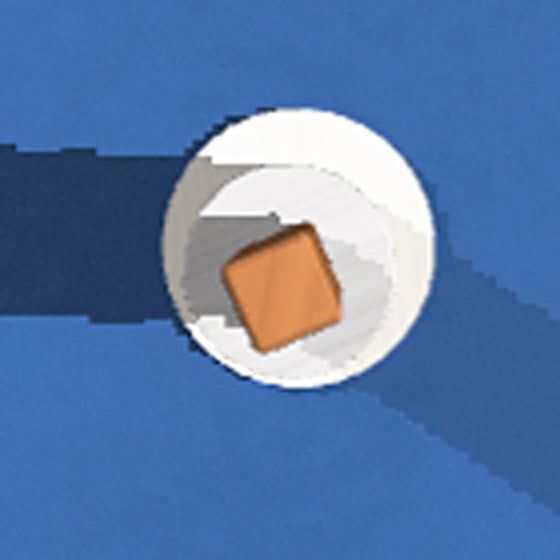

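View pics/w2.png

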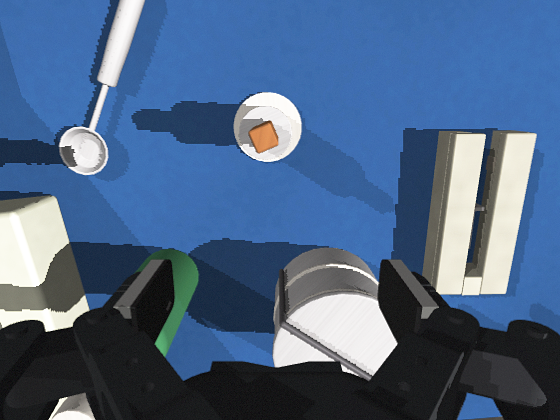

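Run:
```python
from h import *
import pickle
np.set_printoptions(precision=4,suppress=True)
p=pickle.load(open('w2.pkl','rb'))
C=[(226,273),(302,236),(340,318),(265,352)]
X=np.array([atz(p,(c/4+193-.375,r/4+65-.375),.123) for c,r in C])[:,:2]
print(X,X.mean(0))
E_=np.roll(X,-1,0)-X
print(np.linalg.norm(E_,axis=1),np.degrees(np.arctan2(E_[:,1],E_[:,0]))%90)
# pot saucer fit: segment
c=atz(p,(298/4+193,248/4+65),.004);print('saucer',c)
# flange center ~ crop (288,270), z .077
print('flange',atz(p,(288/4+193,270/4+65),.077))
yaw=(np.degrees(np.arctan2(E_[:,1],E_[:,0]))%90).mean(); 
s=manip.sense(); print(s['q'][5], np.degrees(np.arctan2(*R.from_quat(s['tool_rot']).as_matrix()[[1,0],0])))
```

```text
[[ 0.5192 -0.2461]
 [ 0.5142 -0.2317]
 [ 0.5294 -0.2265]
 [ 0.5341 -0.2408]] [ 0.5242 -0.2363]
[0.0153 0.0161 0.0151 0.0158] [19.233  18.9902 18.1171 19.5687]
saucer [ 0.5236 -0.2364  0.004 ]
flange [ 0.5236 -0.2366  0.077 ]
-2.028439079533997 173.94159195325787
```

Run:
```python
from h import *
print(manip.tips_ahead)
plan((0.524,-0.2363,0.17),down(199),n=3)
plan((0.524,-0.2363,0.111),down(199),n=2,start=(0.524,-0.2363,0.17),Rs=down(199))
```

```text
0.025
rows 3 total rot [ 1.000e-02  1.000e-02 -2.506e+01]
[np.float64(0.0148), np.float64(-0.0042), np.float64(0.03), np.float64(0.0), np.float64(0.0), np.float64(-8.35)]
[np.float64(0.0153), np.float64(-0.002), np.float64(0.03), np.float64(0.0), np.float64(0.0), np.float64(-8.35)]
[np.float64(0.0154), np.float64(0.0002), np.float64(0.03), np.float64(0.0), np.float64(0.0), np.float64(-8.35)]
rows 2 total rot [0. 0. 0.]
[np.float64(0.0), np.float64(0.0), np.float64(0.0295), np.float64(0.0), np.float64(0.0), np.float64(0.0)]
[np.float64(0.0), np.float64(0.0), np.float64(0.0295), np.float64(0.0), np.float64(0.0), np.float64(0.0)]
```

play_rows:
  steps:
    - [[0.0148, -0.0042, 0.03, 0, 0, -8.35], [0.0153, -0.002, 0.03, 0, 0, -8.35], [0.0154, 0.0002, 0.03, 0, 0, -8.35], [0, 0, 0, 0, 0, 0], [0, 0, 0, 0, 0, 0]]

```text
t: 5.25
tcp_pos: [0.5256, -0.2337, 0.1714]
tool_rot: [-0.166, 0.986, -0.001, 0.001]
force: [0.5, -0.6, 0.3]
finger_gap: 1.0
```

Run:
```python
from h import *
s=manip.sense();print(s['t'],s['tcp_pos'],s['force'],s['ft_torque'])
plan((0.524,-0.2363,0.111),down(199),n=2)
p=snap('wrist','w3.png')
```

```text
5.25 [ 0.52556286 -0.23365377  0.17139566] [ 0.47443807 -0.63613278  0.25416792] [ 0.01286651 -0.04623938 -0.00523454]
rows 2 total rot [-0.09  0.09  0.17]
[np.float64(0.0012), np.float64(-0.0009), np.float64(0.0302), np.float64(-0.04), np.float64(0.04), np.float64(0.08)]
[np.float64(0.0012), np.float64(-0.001), np.float64(0.0302), np.float64(-0.04), np.float64(0.04), np.float64(0.08)]
```

View pics/w3.png

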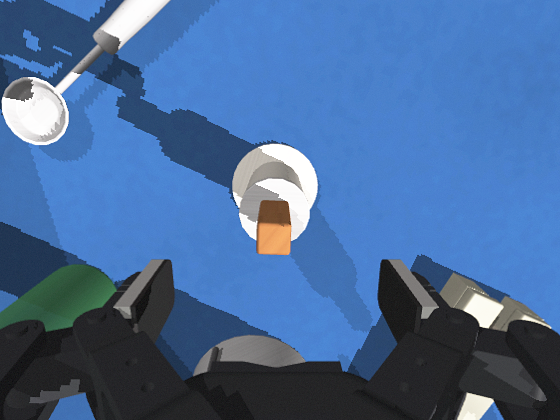

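play_rows:
  steps:
    - [[0.0012, -0.0009, 0.03, 0, 0, 0], [0.0012, -0.001, 0.03, 0, 0, 0], [0, 0, 0, 0, 0, 0]]

```text
t: 5.68
tcp_pos: [0.5227, -0.2361, 0.1098]
tool_rot: [-0.167, 0.986, 0.001, -0.001]
force: [-0.3, 0.5, 0.0]
finger_gap: 0.997
```

play_rows:
  steps:
    - [[0, 0, 0, 0, 0, 0], [0, 0, 0, 0, 0, 0], [0, 0, 0, 0, 0, 0], [0, 0, 0, 0, 0, 0], [0, 0, 0, 0, 0, 0]]
  fingers: 0
  squeeze: 50

```text
t: 6.3
tcp_pos: [0.5231, -0.2369, 0.1111]
tool_rot: [-0.167, 0.986, -0.0, 0.001]
force: [0.4, 0.5, 5.8]
finger_gap: 0.202
```

play_rows:
  steps:
    - [[0, 0, -0.02, 0, 0, 0], [0, 0, -0.04, 0, 0, 0], [0, 0, -0.04, 0, 0, 0], [0, 0, -0.015, 0, 0, 0], [0, 0, 0, 0, 0, 0], [0, 0, 0, 0, 0, 0]]

```text
t: 7.05
tcp_pos: [0.5217, -0.236, 0.2235]
tool_rot: [-0.167, 0.986, 0.001, -0.001]
force: [-0.6, 0.1, -0.5]
finger_gap: 0.208
```

Run:
```python
from h import *
np.set_printoptions(precision=4,suppress=True)
s=manip.sense();print(s['t'],s['tcp_pos'],s['force'],s['ft_torque'],s['finger_gap'])
ps=snap('scene','s4.png');pd=snap('side','d4.png')
ims=[]
for p in (ps,pd):
    c=proj(p,(.524,-.237,.15)).astype(int); a=p['img'][c[1]-45:c[1]+65,c[0]-55:c[0]+55,::-1]; print(c)
    ims.append(cv2.resize(a,None,fx=3.6,fy=3.6,interpolation=2))
cv2.imwrite('pics/z4.png',np.hstack(ims))
for p in (ps,pd): print(manip.pinpoint('toe',p)[:1],manip.pinpoint('pick',p)[:1])
```

```text
7.05 [ 0.5217 -0.236   0.2235] [-0.5915  0.0553 -0.4573] [-0.0291  0.0021  0.0123] 0.20759477516114633
[175 227]
[315 265]
[{'point': [174.9, 232.6], 'score': 0.77}] [{'point': [175.2, 236.1], 'score': 0.96}]
[{'point': [306.9, 278.2], 'score': 0.7}] [{'point': [313.2, 277.3], 'score': 0.9}]
```

View pics/z4.png

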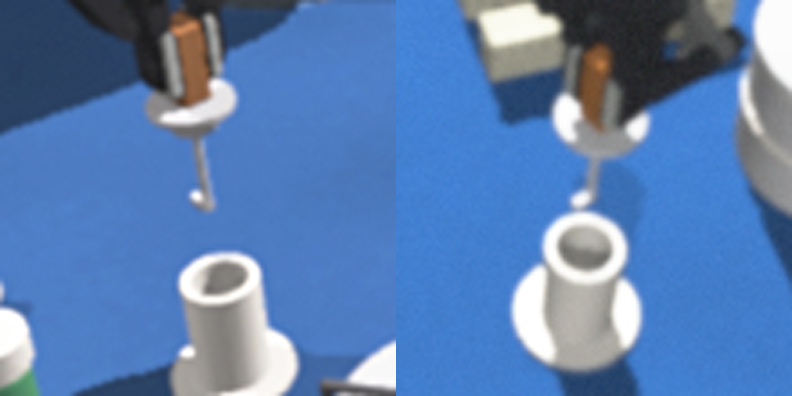

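Run:
```python
from h import *
np.set_printoptions(precision=4,suppress=True)
ps=snap('scene');pd=snap('side')
t=tri([(ps,(174.9,232.6)),(pd,(306.9,278.2))]);o=tri([(ps,(175.2,236.1)),(pd,(313.2,277.3))]);print(t,o)
d=t[0]-o[0];print(d,np.degrees(np.arctan2(d[1],d[0])))
s=manip.sense();tc=s['tcp_pos'];Rt=R.from_quat(s['tool_rot'])
# predicted projection for 4 directions
z=tc[2]-.111+.006
for y in (19,109,199,289):
    a=np.radians(y);X=np.array([.5225+.011*np.cos(a),-.236+.011*np.sin(a),z+.003]);print(y,proj(ps,X),proj(pd,X))
X=np.array([.5225,-.236,z]);print(proj(ps,X),proj(pd,X), z)
```

```text
(array([ 0.5063, -0.2376,  0.125 ]), [np.float64(0.002804416139841122), np.float64(0.002804416139841064)]) (array([ 0.5181, -0.2408,  0.1252]), [np.float64(0.0023523644629725167), np.float64(0.0023523644629725006)])
[-0.0118  0.0033 -0.0002] 164.4870001818213
19 [181.2769 240.3067] [317.6034 271.0298]
109 [182.0325 235.7226] [309.4665 270.5822]
199 [174.0446 236.2125] [309.4094 277.3433]
289 [173.147  240.8155] [317.6605 277.7989]
[177.8355 239.4787] [313.4114 275.0794] 0.11987339178759483
```

Run:
```python
from w1 import *
w=W(99,0);print(w)
plan((w[0],w[1],0.20),down(174.5),n=6)
```

```text
[ 0.6493 -0.0233]
rows 6 total rot [ 0.03 -0.03 24.72]
[np.float64(-0.0316), np.float64(0.0266), np.float64(0.0041), np.float64(0.0), np.float64(-0.01), np.float64(4.12)]
[np.float64(-0.0296), np.float64(0.0288), np.float64(0.0041), np.float64(0.0), np.float64(-0.01), np.float64(4.12)]
[np.float64(-0.0275), np.float64(0.0309), np.float64(0.0041), np.float64(0.0), np.float64(-0.01), np.float64(4.12)]
[np.float64(-0.0252), np.float64(0.0328), np.float64(0.0041), np.float64(0.0), np.float64(-0.01), np.float64(4.12)]
[np.float64(-0.0228), np.float64(0.0345), np.float64(0.0041), np.float64(0.0), np.float64(-0.01), np.float64(4.12)]
[np.float64(-0.0203), np.float64(0.036), np.float64(0.0041), np.float64(0.0), np.float64(-0.01), np.float64(4.12)]
```

play_rows:
  steps:
    - [[-0.0316, 0.0266, 0.004, 0, 0, 4.12], [-0.0296, 0.0288, 0.004, 0, 0, 4.12], [-0.0275, 0.0309, 0.004, 0, 0, 4.12], [-0.0252, 0.0328, 0.004, 0, 0, 4.12], [-0.0228, 0.0345, 0.004, 0, 0, 4.12], [-0.0203, 0.036, 0.004, 0, 0, 4.12], [0, 0, 0.02, 0, 0, 0], [0, 0, 0.01, 0, 0, 0], [0, 0, 0, 0, 0, 0], [0, 0, 0, 0, 0, 0]]

```text
t: 8.7
tcp_pos: [0.6495, -0.0242, 0.1719]
tool_rot: [0.048, 0.999, -0.0, 0.0]
force: [0.4, 0.2, -0.8]
finger_gap: 0.205
```

Run:
```python
from w1 import *
import pickle
s=manip.sense();print(s['t'],s['tcp_pos'],s['tool_rot'],s['force'],s['ft_torque'])
print('tcp in trough',T(s['tcp_pos']))
p=snap('wrist','w5.png');pickle.dump(p,open('w5.pkl','wb'))
X=W(90,0);c=proj(p,(X[0],X[1],.04)).astype(int);print(c)
a=p['img'][c[1]-90:c[1]+70,c[0]-60:c[0]+60,::-1]
cv2.imwrite('pics/w5z.png',cv2.resize(a,None,fx=3.7,fy=3.7,interpolation=2))
```

```text
8.7 [ 0.6495 -0.0242  0.1719] [ 0.0484  0.9988 -0.0001  0.0004] [ 0.3959  0.2042 -0.8143] [-0.0371  0.0217 -0.0011]
tcp in trough [99.3567 -0.8606]
[277 188]
```

View pics/w5.png

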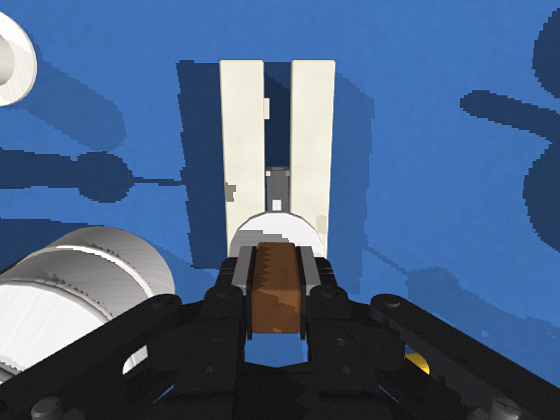

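View pics/w5z.png

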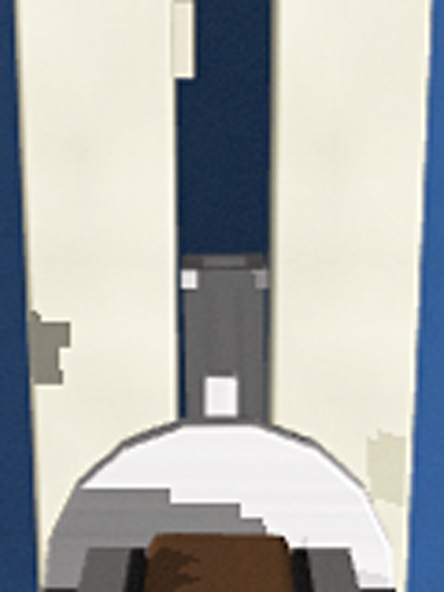

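```bash
cat > m.py <<'E'
from w1 import *
import pickle
def load(n): return pickle.load(open(n,'rb'))
def mk(p,ox,oy,s):
    return lambda c,r,z: T(atz(p,(c/s+ox-.5+.5/s,r/s+oy-.5+.5/s),z)).round(1)
E
python3 - <<'E'
from m import *
g=mk(load('w5.pkl'),217,98,3.7)
print('toe tip top L,R',g(205,376,.073),g(238,376,.073),'bottom row',g(221,415,.073))
print('loop top L R',g(181,278,.02),g(268,278,.02),'front',g(224,266,.02),'back',g(224,289,.02))
print('slit mouth edges at',g(178,200,.036),g(272,200,.036))
E
```

```text
toe tip top L,R [89.4 -3.8] [89.4  2. ] bottom row [96.5 -1. ]
loop top L R [82.2 -9.5] [82.2  9. ] front [79.6 -0.4] back [84.6 -0.4]
slit mouth edges at [63.5 -9.5] [63.5  9. ]
```

play_rows:
  steps:
    - [[0, 0.0006, 0.02, 0, 0, 0], [0, 0, 0.02, 0, 0, 0], [0, 0, 0.015, 0, 0, 0], [0, 0, 0.004, 0, 0, 0], [0, 0, 0, 0, 0, 0], [0, 0, 0, 0, 0, 0]]

```text
t: 9.5
tcp_pos: [0.65, -0.023, 0.1131]
tool_rot: [0.048, 0.999, -0.0, 0.001]
force: [1.3, -0.3, -1.8]
finger_gap: 0.207
```

Run:
```python
from m import *
s=manip.sense();print(s['t'],s['tcp_pos'],s['tool_rot'],s['force'],s['ft_torque'])
print('tcp in trough',T(s['tcp_pos']))
p=snap('wrist','w6.png');pickle.dump(p,open('w6.pkl','wb'))
X=W(82,0);c=proj(p,(X[0],X[1],.01)).astype(int);print(c)
a=p['img'][c[1]-60:c[1]+40,c[0]-60:c[0]+60,::-1]
cv2.imwrite('pics/w6z.png',cv2.resize(a,None,fx=6,fy=6,interpolation=2))
```

```text
9.5 [ 0.65   -0.023   0.1131] [ 0.0479  0.9988 -0.0001  0.0008] [ 1.3099 -0.3344 -1.8029] [-0.0212  0.0181 -0.0231]
tcp in trough [99.6952  0.3947]
[276 186]
```

View pics/w6z.png

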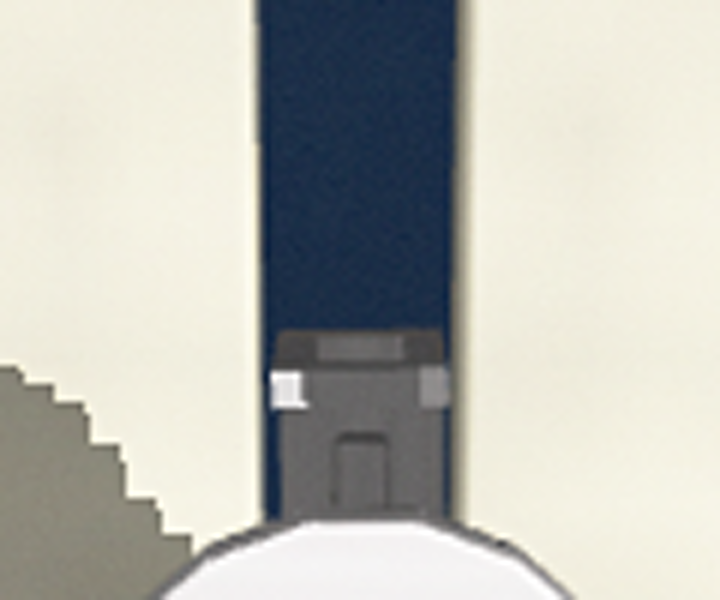

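play_rows:
  steps:
    - [[0.004, 0, 0, 0, 0, 0], [0.004, 0, 0, 0, 0, 0], [0.003, 0, 0, 0, 0, 0], [0.002, 0, 0, 0, 0, 0], [0.002, 0, 0, 0, 0, 0], [0.002, 0, 0, 0, 0, 0], [0.002, 0, 0, 0, 0, 0], [0, 0, 0, 0, 0, 0]]

```text
t: 10.55
tcp_pos: [0.6303, -0.021, 0.1123]
tool_rot: [0.048, 0.999, 0.0, -0.0]
force: [0.3, 0.4, -0.6]
finger_gap: 0.205
```

```bash
cat > look.py <<'E'
from m import *
import sys
n,x=sys.argv[1],float(sys.argv[2])
s=manip.sense();print(s['t'],s['tcp_pos'],s['tool_rot'],s['force'],s['ft_torque'])
print('tcp in trough',T(s['tcp_pos']))
p=snap('wrist',n+'.png');pickle.dump(p,open(n+'.pkl','wb'))
X=W(x,0);c=proj(p,(X[0],X[1],.01)).astype(int);oy=max(0,c[1]-60);ox=c[0]-60;print('crop',ox,oy)
a=p['img'][oy:c[1]+40,ox:c[0]+60,::-1]
cv2.imwrite('pics/'+n+'z.png',cv2.resize(a,None,fx=6,fy=6,interpolation=2))
E
python3 look.py w7 78
```

```text
10.55 [ 0.6303 -0.021   0.1123] [ 0.0479  0.9989  0.     -0.0001] [ 0.3122  0.4465 -0.5661] [ 0.036  -0.0023  0.0333]
tcp in trough [79.8678  0.4687]
crop 215 149
```

View pics/w7z.png

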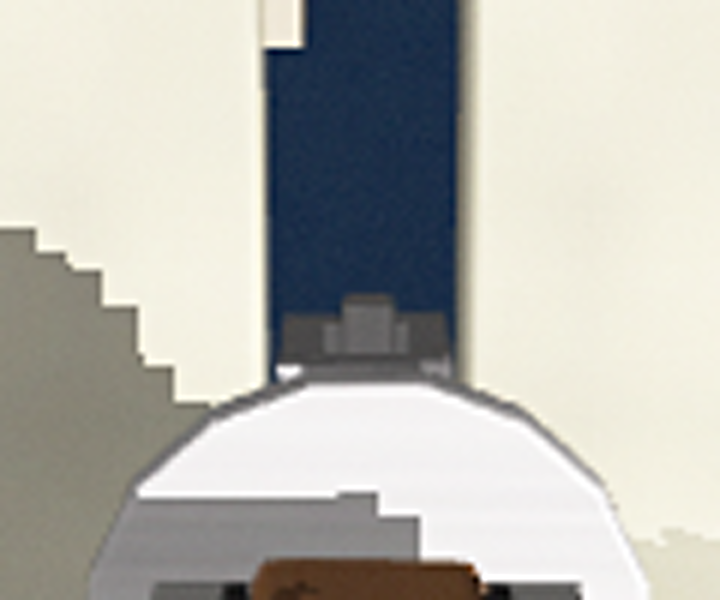

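play_rows:
  steps:
    - [[0.002, 0.0003, 0, 0, 0, 0], [0.002, 0.0006, 0, 0, 0, 0], [0.002, 0.0006, 0, 0, 0, 0], [0.002, 0.0006, 0, 0, 0, 0], [0.002, 0.0006, 0, 0, 0, 0], [0.002, 0.0006, 0, 0, 0, 0], [0.002, 0.0006, 0, 0, 0, 0], [0.002, 0.0006, 0, 0, 0, 0], [0.001, 0.0006, 0, 0, 0, 0], [0, 0, 0, 0, 0, 0]]

```text
t: 11.85
tcp_pos: [0.6138, -0.0142, 0.1123]
tool_rot: [0.048, 0.999, 0.0, -0.0]
force: [-0.1, -0.5, -1.8]
finger_gap: 0.204
```

```bash
python3 look.py w8 60
```

```text
11.85 [ 0.6138 -0.0142  0.1123] [ 0.0479  0.9989  0.     -0.0002] [-0.0513 -0.5305 -1.7934] [-0.0427  0.0193 -0.0171]
tcp in trough [62.8441  5.6502]
crop 208 148
```

View pics/w8z.png

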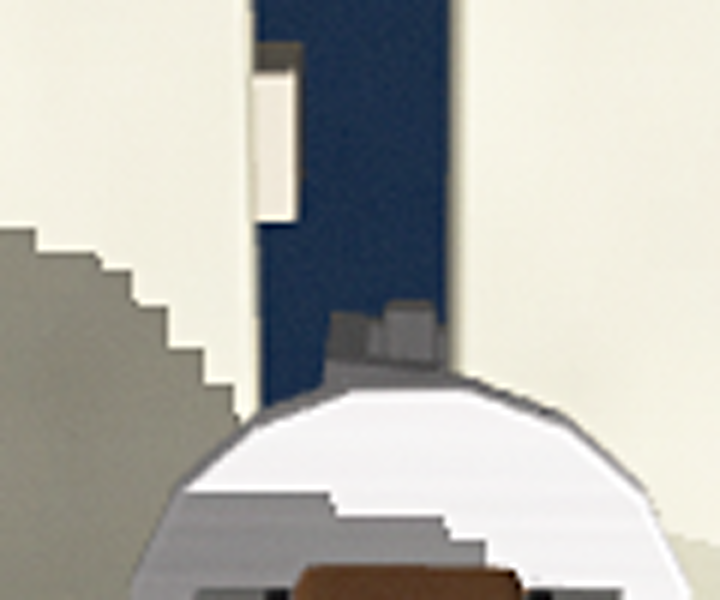

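Run:
```python
from m import *
g=mk(load('w8.pkl'),208,148,6)
print('lump',g(298,72,.025),g(298,222,.025))
print('loop left bottom',g(333,312,0),'top',g(325,362,.02), 'front row',g(333,312,0))
print('toe L R top',g(386,302,.013),g(434,302,.013))
print('slit',g(258,300,.036),g(450,300,.036))
```

```text
lump [25.2 -6. ] [40.4 -6.2]
loop left bottom [56.7 -3.7] top [56.7 -3.8] front row [56.7 -3.7]
toe L R top [52.   2.6] [52.   7.7]
slit [45.6 -9.5] [45.6  9. ]
```

play_rows:
  steps:
    - [[0.0015, 0.0, 0, 0, 0, 0], [0.003, 0, 0, 0, 0, 0], [0.003, 0, 0, 0, 0, 0], [0.003, 0, 0, 0, 0, 0], [0.003, 0, 0, 0, 0, 0], [0.003, 0, 0, 0, 0, 0], [0.003, 0, 0, 0, 0, 0], [0.002, 0, 0, 0, 0, 0], [0.001, 0, 0, 0, 0, 0]]

```text
t: 13.02
tcp_pos: [0.5915, -0.0121, 0.1123]
tool_rot: [0.048, 0.999, -0.0, 0.0]
force: [0.7, -0.2, -0.4]
finger_gap: 0.207
```

```bash
python3 look.py w9 38
```

```text
13.025 [ 0.5915 -0.0121  0.1123] [ 0.048   0.9988 -0.      0.    ] [ 0.6839 -0.2264 -0.3805] [-0.0179 -0.086   0.0081]
tcp in trough [40.4357  5.5274]
crop 208 148
```

View pics/w9z.png

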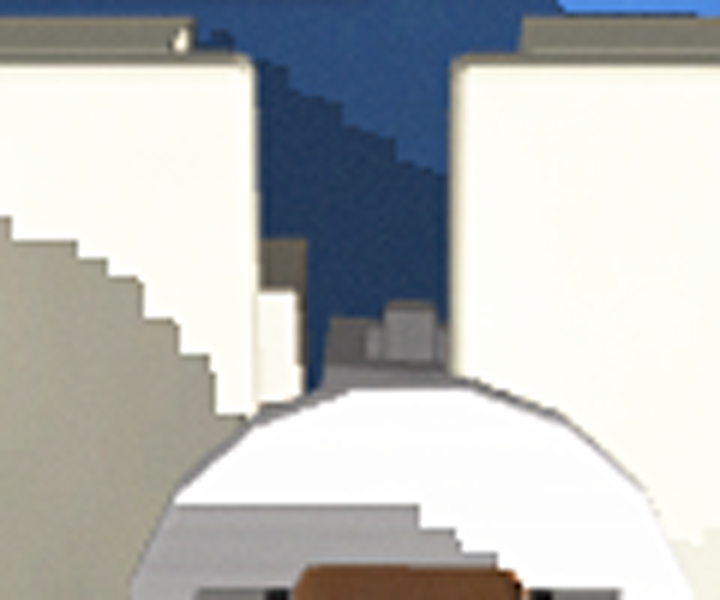

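Loop is passing beside the lump (loop left edge col 328, lump face col 305); continuing.

play_rows:
  steps:
    - [[0.002, 0.0, 0, 0, 0, 0], [0.003, 0, 0, 0, 0, 0], [0.003, 0, 0, 0, 0, 0], [0.003, 0, 0, 0, 0, 0], [0.003, 0, 0, 0, 0, 0], [0.003, 0, 0, 0, 0, 0], [0.003, 0, 0, 0, 0, 0], [0.003, 0, 0, 0, 0, 0], [0.003, 0, 0, 0, 0, 0]]

```text
t: 14.2
tcp_pos: [0.5656, -0.0096, 0.1123]
tool_rot: [0.048, 0.999, -0.0, 0.0]
force: [0.5, -0.3, -0.8]
finger_gap: 0.207
```

play_rows:
  steps:
    - [[0.003, 0.0, 0, 0, 0, 0], [0.003, 0, 0, 0, 0, 0], [0.003, 0, 0, 0, 0, 0], [0.003, 0, 0, 0, 0, 0], [0.003, 0, 0, 0, 0, 0], [0.003, 0, 0, 0, 0, 0], [0.003, 0, 0, 0, 0, 0], [0.002, 0, 0, 0, 0, 0], [0.001, 0, 0, 0, 0, 0]]

```text
t: 15.32
tcp_pos: [0.5417, -0.0073, 0.1123]
tool_rot: [0.048, 0.999, -0.0, -0.0]
force: [1.4, 0.4, -1.1]
finger_gap: 0.206
```

```bash
python3 look.py w10 -10
```

```text
15.325 [ 0.5417 -0.0073  0.1123] [ 0.0479  0.9989 -0.     -0.    ] [ 1.3535  0.3746 -1.0701] [-0.0075 -0.0779  0.0247]
tcp in trough [-9.5722  5.5033]
crop 208 151
```

View pics/w10.png

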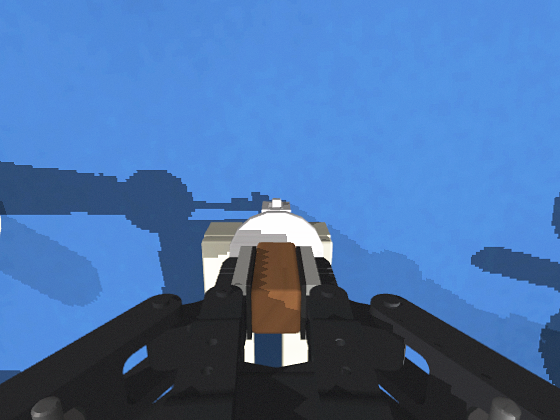

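play_rows:
  steps:
    - [[0.003, 0, 0, 0, 0, 0], [0.003, 0, 0, 0, 0, 0], [0.003, 0, 0, 0, 0, 0], [0.003, 0, 0, 0, 0, 0], [0.003, 0, 0, 0, 0, 0], [0.003, 0, 0, 0, 0, 0], [0.004, 0, 0, 0, 0, 0], [0.004, 0, 0, 0, 0, 0], [0.004, 0, 0, 0, 0, 0], [0.004, 0, 0, 0, 0, 0]]

```text
t: 16.62
tcp_pos: [0.5077, -0.0041, 0.1123]
tool_rot: [0.048, 0.999, 0.0, -0.0]
force: [0.6, -0.7, -1.8]
finger_gap: 0.209
```

play_rows:
  steps:
    - [[0.004, 0, 0, 0, 0, 0], [0.004, 0, 0, 0, 0, 0], [0.004, 0, 0, 0, 0, 0], [0.004, 0, 0, 0, 0, 0], [0.004, 0, 0, 0, 0, 0], [0.004, 0, 0, 0, 0, 0], [0.003, 0, 0, 0, 0, 0], [0.002, 0, 0, 0, 0, 0], [0, 0, 0, 0, 0, 0]]

```text
t: 17.75
tcp_pos: [0.4789, -0.0013, 0.1123]
tool_rot: [0.048, 0.999, 0.0, -0.0]
force: [-0.2, 0.4, -0.5]
finger_gap: 0.203
```

```bash
python3 look.py w11 -70
python3 - <<'E'
from m import *
ims=[]
for n in ('scene','side'):
    p=snap(n); X=W(-30,0);c=proj(p,(X[0],X[1],.02)).astype(int);a=p['img'][c[1]-55:c[1]+55,c[0]-55:c[0]+55,::-1];ims.append(cv2.resize(a,None,fx=3.6,fy=3.6,interpolation=2))
cv2.imwrite('pics/z11.png',np.hstack(ims))
E
```

```text
17.75 [ 0.4789 -0.0013  0.1123] [ 0.0479  0.9989  0.     -0.0002] [-0.2271  0.4323 -0.4602] [-0.0295 -0.0289  0.0098]
tcp in trough [-72.7357   5.4993]
crop 208 156
```

View pics/z11.png

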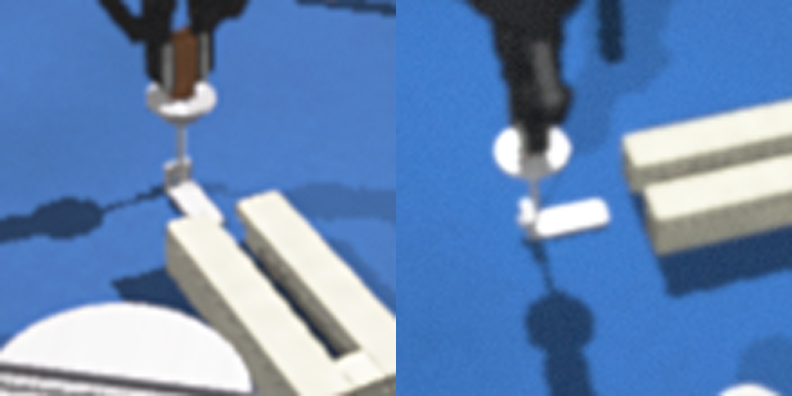

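View pics/w11z.png

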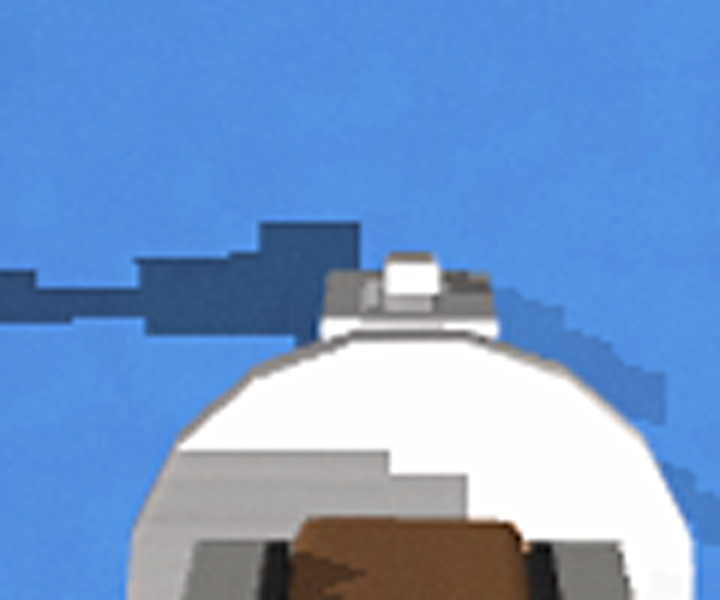

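play_rows:
  steps:
    - [[-0.002, -0.0002, 0, 0, 0, 0], [-0.004, -0.0002, 0, 0, 0, 0], [-0.004, 0, 0, 0, 0, 0], [-0.003, 0, 0, 0, 0, 0], [-0.001, 0, 0, 0, 0, 0], [0, 0, 0, 0, 0, 0]]

```text
t: 18.65
tcp_pos: [0.493, -0.003, 0.1123]
tool_rot: [0.048, 0.999, 0.0, -0.0]
force: [-0.9, 1.0, -1.1]
finger_gap: 0.203
```

```bash
python3 look.py w12 -70
```

```text
18.65 [ 0.493  -0.003   0.1123] [ 0.0479  0.9989  0.     -0.0001] [-0.8814  1.0133 -1.091 ] [-0.0126 -0.0052 -0.0406]
tcp in trough [-58.4566   5.11  ]
crop 208 135
```

View pics/w12z.png

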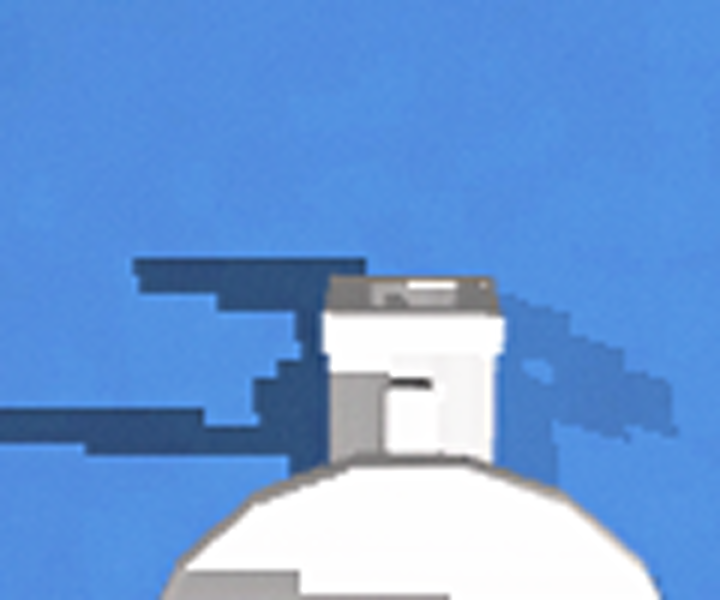

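play_rows:
  steps:
    - [[0, 0, -0.005, 0, 0, 0], [0, 0, -0.015, 0, 0, 0], [0, 0, -0.03, 0, 0, 0], [0, 0, -0.03, 0, 0, 0], [0, 0, -0.03, 0, 0, 0], [0, 0, 0, 0, 0, 0]]

```text
t: 19.45
tcp_pos: [0.4946, -0.0033, 0.2254]
tool_rot: [0.048, 0.999, -0.001, 0.003]
force: [0.5, -0.5, -1.6]
finger_gap: 0.2
```

Run:
```python
from h import *
s=manip.sense();print(s['t'],s['tcp_pos'])
plan((0.523,-0.2365,0.222),down(199),n=6)
```

```text
19.45 [ 0.49462697 -0.00334832  0.22535103]
rows 6 total rot [ -0.14   0.38 -24.49]
[np.float64(-0.0084), np.float64(-0.0382), np.float64(0.0007), np.float64(-0.02), np.float64(0.06), np.float64(-4.08)]
[np.float64(-0.0057), np.float64(-0.0387), np.float64(0.0006), np.float64(-0.02), np.float64(0.06), np.float64(-4.08)]
[np.float64(-0.0029), np.float64(-0.039), np.float64(0.0006), np.float64(-0.02), np.float64(0.06), np.float64(-4.08)]
[np.float64(-0.0001), np.float64(-0.0391), np.float64(0.0006), np.float64(-0.02), np.float64(0.06), np.float64(-4.08)]
[np.float64(0.0027), np.float64(-0.0391), np.float64(0.0006), np.float64(-0.02), np.float64(0.06), np.float64(-4.08)]
[np.float64(0.0054), np.float64(-0.0388), np.float64(0.0006), np.float64(-0.02), np.float64(0.06), np.float64(-4.08)]
```

play_rows:
  steps:
    - [[-0.0084, -0.0382, 0.0003, 0, 0, -4.08], [-0.0057, -0.0387, 0.0003, 0, 0, -4.08], [-0.0029, -0.039, 0.0003, 0, 0, -4.08], [-0.0001, -0.0391, 0.0003, 0, 0, -4.08], [0.0027, -0.0391, 0.0003, 0, 0, -4.08], [0.0054, -0.0388, 0.0003, 0, 0, -4.08], [0, 0, 0, 0, 0, 0], [0, 0, 0, 0, 0, 0], [0, 0, 0, 0, 0, 0]]

```text
t: 20.58
tcp_pos: [0.5208, -0.2347, 0.2201]
tool_rot: [-0.165, 0.986, 0.001, -0.001]
force: [-0.4, 0.4, -1.0]
finger_gap: 0.204
```

Run:
```python
from h import *
import pickle
np.set_printoptions(precision=4,suppress=True)
s=manip.sense();print(s['t'],s['tcp_pos'],s['tool_rot'],s['force'])
plan((0.523,-0.2365,0.222),down(199),n=1)
p=snap('wrist','w13.png');pickle.dump(p,open('w13.pkl','wb'))
ims=[]
for n in ('scene','side'):
    p=snap(n);c=proj(p,(.524,-.237,.1)).astype(int);a=p['img'][c[1]-55:c[1]+55,c[0]-55:c[0]+55,::-1];ims.append(cv2.resize(a,None,fx=3.6,fy=3.6,interpolation=2))
cv2.imwrite('pics/z13.png',np.hstack(ims))
```

```text
20.575 [ 0.5208 -0.2347  0.2201] [-0.1654  0.9862  0.0007 -0.0006] [-0.4376  0.3688 -1.0002]
rows 1 total rot [ 0.1  -0.05  0.04]
[np.float64(-0.0015), np.float64(-0.0025), np.float64(-0.0019), np.float64(0.1), np.float64(-0.05), np.float64(0.04)]
```

View pics/w13.png

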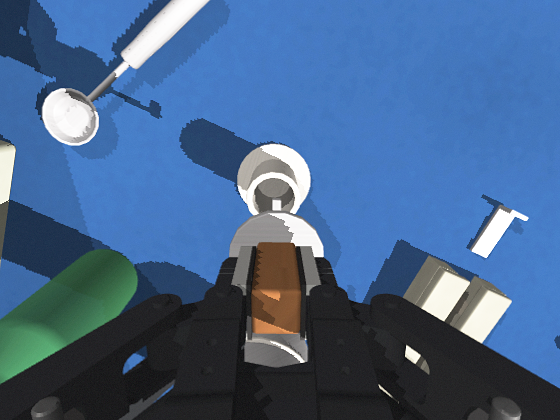

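View pics/z13.png

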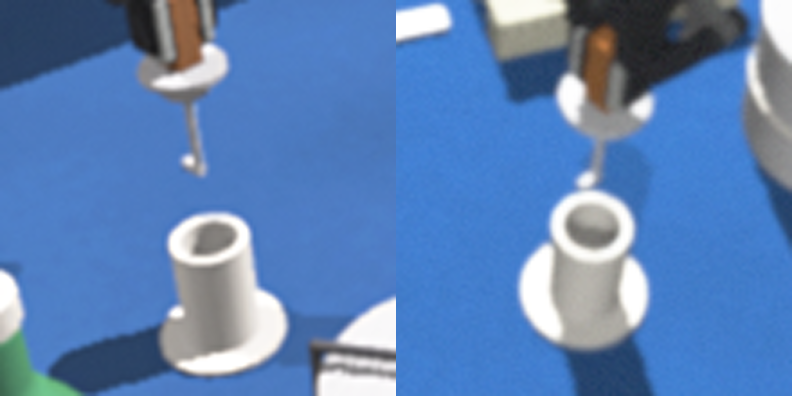

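play_rows:
  steps:
    - [[-0.0013, -0.002, 0.01, 0, 0, 0], [0, 0, 0.02, 0, 0, 0], [0, 0, 0.01, 0, 0, 0], [0, 0, 0, 0, 0, 0], [0, 0, 0, 0, 0, 0]]

```text
t: 21.35
tcp_pos: [0.5236, -0.2378, 0.1808]
tool_rot: [-0.165, 0.986, -0.0, 0.0]
force: [-0.7, 0.9, -1.0]
finger_gap: 0.204
```

Run:
```python
from h import *
import pickle
np.set_printoptions(precision=4,suppress=True)
s=manip.sense();print(s['t'],s['tcp_pos'],s['tool_rot'],s['force'])
plan((0.523,-0.2365,0.112),down(199),n=2)
ims=[]
for n in ('scene','side'):
    p=snap(n);c=proj(p,(.524,-.237,.1)).astype(int);a=p['img'][c[1]-35:c[1]+35,c[0]-35:c[0]+35,::-1];ims.append(cv2.resize(a,None,fx=5.6,fy=5.6,interpolation=2))
cv2.imwrite('pics/z14.png',np.hstack(ims))
```

```text
21.35 [ 0.5236 -0.2378  0.1808] [-0.1649  0.9863 -0.0003  0.0003] [-0.6943  0.8855 -1.0216]
rows 2 total rot [-0.04  0.03 -0.01]
[np.float64(0.0001), np.float64(0.0007), np.float64(0.0344), np.float64(-0.02), np.float64(0.01), np.float64(-0.01)]
[np.float64(0.0001), np.float64(0.0007), np.float64(0.0344), np.float64(-0.02), np.float64(0.01), np.float64(-0.01)]
```

View pics/z14.png

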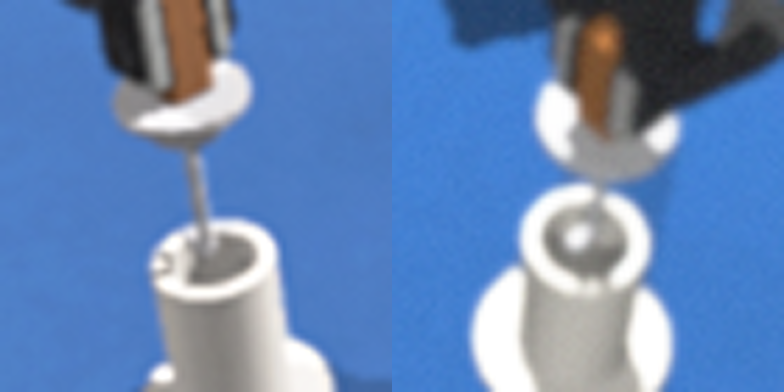

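Run:
```python
from m import *
p=snap('wrist','w15.png');pickle.dump(p,open('w15.pkl','wb'));s=manip.sense();print(s['tcp_pos'])
a=p['img'][140:250,210:340,::-1]
cv2.imwrite('pics/w15z.png',cv2.resize(a,None,fx=5.4,fy=5.4,interpolation=2))
```

```text
[ 0.5236 -0.2379  0.1812]
```

View pics/w15z.png

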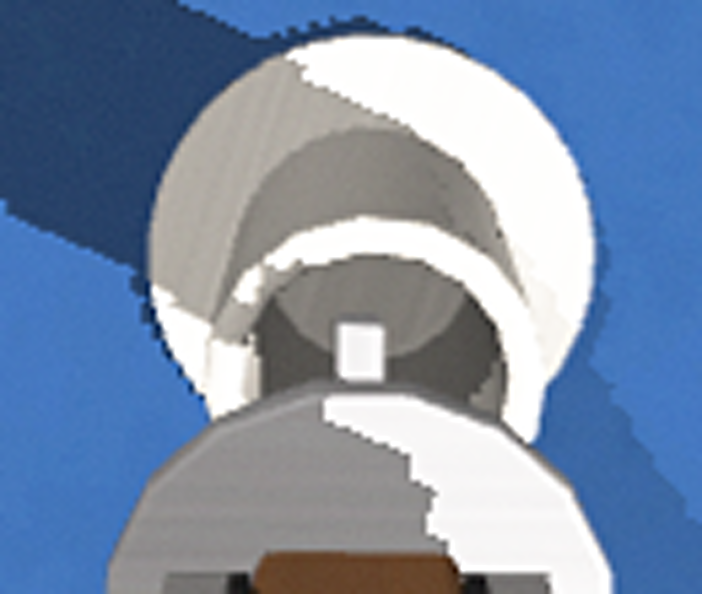

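Run:
```python
from m import *
p=load('w15.pkl');s=manip.sense();Rt=R.from_quat(s['tool_rot'])
f=lambda c,r,z:(1e3*Rt.inv().apply(atz(p,(c/5.4+210-.4,r/5.4+140-.4),z)-s['tcp_pos']))[:2].round(1)
# pot top is 72 high
print('rim outer top',f(370,217,.072),'inner top',f(375,256,.072),'inner L',f(257,375,.072),'R',f(507,375,.072),'outer L',f(208,370,.072),'R',f(546,390,.072))
pz=s['tcp_pos'][2]-.105
print('toe tip L R',f(338,323,pz+.006),f(384,323,pz+.006), 'saucer L R top',f(150,250,.004),f(595,250,.004),f(372,36,.004))
```

```text
rim outer top [21.1  0.8] inner top [16.1  1.4] inner L [  0.6 -13.5] R [ 0.7 18.2] outer L [  1.3 -19.7] R [-1.3 23.2]
toe tip L R [10.2 -3.1] [10.3  2.4] saucer L R top [  1.1 -34.4] [ 1.2 37.6] [35.5  1.4]
```

play_rows:
  steps:
    - [[0, 0.002, 0, 0, 0, 0], [0, 0, 0.015, 0, 0, 0], [0, 0, 0.015, 0, 0, 0], [0, 0, 0.015, 0, 0, 0], [0, 0, 0.01, 0, 0, 0], [0, 0, 0.005, 0, 0, 0], [0, 0, 0.005, 0, 0, 0], [0, 0, 0, 0, 0, 0], [0, 0, 0, 0, 0, 0]]

```text
t: 22.62
tcp_pos: [0.5228, -0.2359, 0.1159]
tool_rot: [-0.165, 0.986, -0.0, 0.0]
force: [0.4, 0.2, -0.7]
finger_gap: 0.206
```

Run:
```python
from h import *
np.set_printoptions(precision=4,suppress=True)
s=manip.sense();print(s['t'],s['tcp_pos'],s['tool_rot'],s['force'],s['ft_torque'])
ims=[]
for n in ('scene','side'):
    p=snap(n);c=proj(p,(.524,-.237,.07)).astype(int);a=p['img'][c[1]-35:c[1]+35,c[0]-35:c[0]+35,::-1];ims.append(cv2.resize(a,None,fx=5.6,fy=5.6,interpolation=2))
cv2.imwrite('pics/z16.png',np.hstack(ims))
```

```text
22.625 [ 0.5228 -0.2359  0.1159] [-0.165   0.9863 -0.0003  0.0003] [ 0.4027  0.1817 -0.7349] [0.039  0.0122 0.0322]
```

View pics/z16.png

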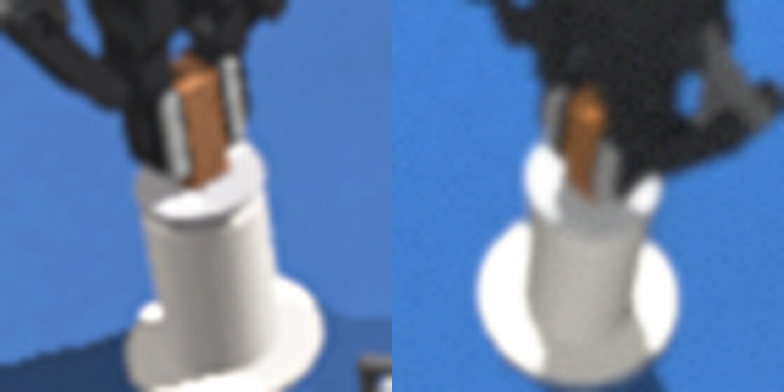

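The plug is in the pot, about 4–5 mm from seated. Lowering until contact.

play_rows:
  steps:
    - [[0, 0, 0.002, 0, 0, 0], [0, 0, 0.0015, 0, 0, 0], [0, 0, 0.0007, 0, 0, 0], [0, 0, 0, 0, 0, 0], [0, 0, 0, 0, 0, 0]]

```text
t: 23.35
tcp_pos: [0.5226, -0.2357, 0.1113]
tool_rot: [-0.165, 0.986, 0.0, -0.0]
force: [-0.1, -0.7, -0.8]
finger_gap: 0.205
```

play_rows:
  steps:
    - [[0, 0, 0.0006, 0, 0, 0], [0, 0, 0, 0, 0, 0], [0, 0, 0, 0, 0, 0]]

```text
t: 23.72
tcp_pos: [0.5226, -0.2358, 0.1111]
tool_rot: [-0.165, 0.986, -0.0, 0.0]
force: [-2.0, 0.8, 4.8]
finger_gap: 0.205
```

play_rows:
  steps:
    - [[0, 0, 0, 0, 0, 0], [0, 0, 0, 0, 0, 0], [0, 0, 0, 0, 0, 0], [0, 0, 0, 0, 0, 0]]
  fingers: 0.8

```text
t: 24.22
tcp_pos: [0.5226, -0.2357, 0.1106]
tool_rot: [-0.165, 0.986, 0.0, -0.0]
force: [0.1, 0.1, 0.5]
finger_gap: 0.8
```

play_rows:
  steps:
    - [[0, 0, -0.01, 0, 0, 0], [0, 0, -0.03, 0, 0, 0], [0, 0, -0.05, 0, 0, 0], [0, 0, -0.05, 0, 0, 0], [0.04, 0, -0.01, 0, 0, 0], [0.05, 0, 0, 0, 0, 0], [0, 0, 0, 0, 0, 0]]

```text
t: 25.1
tcp_pos: [0.4349, -0.2651, 0.2616]
tool_rot: [-0.163, 0.987, 0.0, -0.0]
force: [-0.3, -0.1, -0.4]
finger_gap: 0.799
```

Run:
```python
from h import *
np.set_printoptions(precision=4,suppress=True)
s=manip.sense();print(s['t'],s['tcp_pos'],s['force'],s['finger_gap'])
ps=snap('scene','s17.png');pd=snap('side','d17.png')
ims=[]
for p in (ps,pd):
  for X,h in (((.524,-.237,.07),35),((.5,-.005,.01),35)):
    c=proj(p,X).astype(int);a=p['img'][c[1]-h:c[1]+h,c[0]-h:c[0]+h,::-1];ims.append(cv2.resize(a,(390,290),interpolation=2))
cv2.imwrite('pics/z17.png',np.vstack([np.hstack(ims[:2]),np.hstack(ims[2:])]))
```

```text
25.1 [ 0.4349 -0.2651  0.2616] [-0.2979 -0.0625 -0.4249] 0.7985774570395278
```

View pics/z17.png

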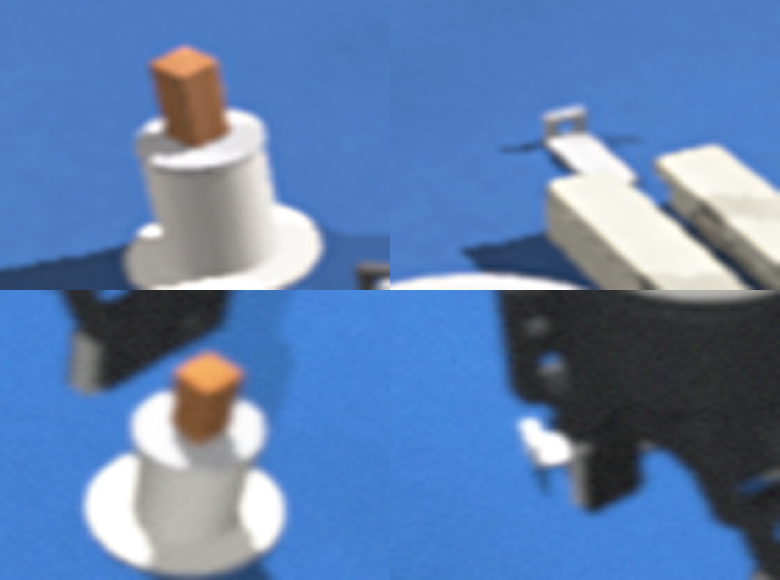

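View pics/s17.png

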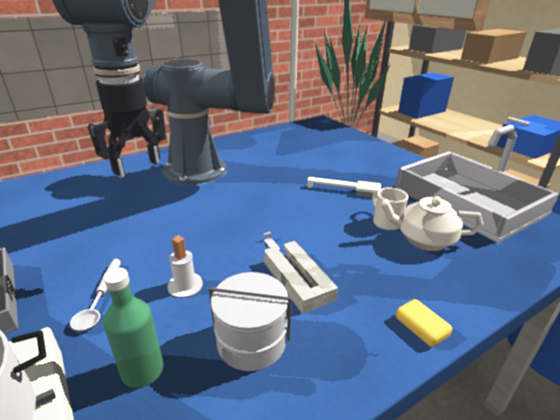

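```bash
python3 -c "
from station import manip
print(manip.sense()['qd']);print(manip.sign_off())"
```

```text
[ 2.14272363e-02  2.02644003e-02 -2.23287554e-02  1.76452846e-03
 -3.51500293e-03  6.08814449e-05]
the job is handed in; nothing more can be done
None
```

The clasp is out of the trough, lying flat and free on the counter, with its tail about 20 mm clear of the mouth. The pick is back upright in its pot with its flange on the rim. I handed the job in at about 25 s.

- **Clasp:** I hooked its loop through the slit with the pick. The lump was on the −y side, about 25–40 mm inside the mouth, so I pulled with the pick about 5.5 mm towards +y. It passed without snagging, and the force readings between moves stayed under about 2 N. The fingers never touched the clasp.
- **Pick:** Before lowering it I found it about 2 mm off the pot's centre and corrected that. There was a light contact of about 5 N as it seated.
- **Final checks:** The last scene and side pictures show the pick seated, the clasp free of the trough and the gripper clear of everything. In the last scene picture the other things look unmoved; I compared them by eye with the first picture, not by measurement. No check failed. The arm still showed a small joint speed (about 0.02 rad/s) at hand-in, and it was touching nothing.

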